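Put the bench tools back in their matching holders

TASK

Tidy away the two spanners, the tape measure and the soapstone holder: lay each of them flat on the floor of the wooden holder whose cut-out matches it in shape and size, inside the rim and in line with it, and leave all four lying there. The longer spanner belongs in the longer spanner holder, and either end of a tool may point either way.

Things in the scene. Friction and masses are not known exactly. Their poses are not given: they have to be found in the camera images.
- spanner_17_centre (a point): The larger steel combination spanner, lying flat, 218 mm long (along y), 37 mm over its open-jaw and ring ends, 9 mm thick there; the straight shank between y = -72 and +72 mm is 12 mm wide (x) and lies from 2 to 7 mm above the bench; 0.12 to 0.2 kg. The point is its centre, half-way up (4.5 mm above its underside); z up.
- spanner_13_centre (a point): The smaller steel combination spanner, lying flat, 179 mm long (along y), 29 mm over its ends, 8 mm thick there; the straight shank between y = -61 and +61 mm is 10 mm wide (x) and lies from 1 to 6 mm above the bench; about 0.09 kg. The point is its centre, half-way up (4 mm above its underside); z up.
- tape_measure_centre (a point): Yellow tape measure lying on its side, 64 mm (x) by 79 mm (y) by 32 mm high; 0.2 to 0.4 kg. Grasp it across the 64 mm (x). The point is its centre, half-way up (16 mm above its underside); z up.
- soapstone_holder_centre (a point): Flat pale metal soapstone (chalk) holder, a bar 135 mm long (along y), 14 mm wide (x) and 8 mm thick, with a small button 4 mm higher on top at y = +42 mm; 0.04 kg. The point is the middle of the bar, half-way up (4 mm above its underside); z up.
- holder_long_floor (a point): Fixed plywood holder: dark floor 5 mm above the bench, light rim to 13 mm round a recess. For the larger spanner: outside 71 x 254 mm, recess 236 mm long; 53 mm wide at both ends and narrowed to 30 mm between 30 and 62 mm from the middle. The middle 60 mm of both long sides has no rim (finger room). Point: recess centre on the floor; y along the recess, z up.
- holder_medium_floor (a point): Fixed plywood holder: dark floor 5 mm above the bench, light rim to 13 mm round a recess. For the smaller spanner: outside 63 x 215 mm, recess 197 mm long; 45 mm wide at both ends and narrowed to 28 mm between 30 and 52 mm from the middle. The middle 60 mm of both long sides has no rim (finger room). Point: recess centre on the floor; y along the recess, z up.
- holder_square_floor (a point): Fixed plywood holder: dark floor 5 mm above the bench, light rim to 13 mm round a recess. For the tape measure: nearly square, outside 98 x 113 mm, recess 95 mm long and 80 mm wide. The middle 50 mm of both long sides has no rim (finger room). Point: recess centre on the floor; y along the recess, z up.
- holder_narrow_floor (a point): Fixed plywood holder: dark floor 5 mm above the bench, light rim to 13 mm round a recess. For the soapstone holder: narrow and straight, outside 50 x 171 mm, recess 153 mm long and 32 mm wide. The middle 60 mm of both long sides has no rim (finger room). Point: recess centre on the floor; y along the recess, z up.
Not all that is in view belongs to the job. What is shaped like the part that bears tape_measure_centre but orange is not meant.

How it is judged:
By the outcome, as a careful person would: the job done as asked, in the order asked, and still so for the second after the job is handed in, with the robot touching nothing.
It also fails if it takes over 115 s, if anything falls off the work surface, if the arm or the gripper's body presses on something with over 40 N, if the wrist force passes 120 N, or if a joint passes its speed limit or range.

ROBOT

A 6-joint arm with a two-finger parallel gripper is mounted at the origin on a cart in front of the work surface, level with it; the furniture and walls round the work are solid. World frame = base frame: x ahead of the robot, y to its left, z up, the work surface at z = 0. Lengths are in m, angles in rad, forces in N, time in s.
With the tool pointing down it reaches from about 0.35 to 1 m from the base axis. Payload 7.1 kg.
Tool frame: the origin (TCP) lies between the finger pads; the fingertips stand 22 mm ahead of it and the grasp point (between the pads) lies 3 mm ahead of it; x points along the fingers, y is the direction in which the jaws open and shut, and the axes are right-handed (so a half turn about x gives the same grasp; the last joint's range is limited). The gripper opens to 85 mm and grips with 20 to 120 N. Pads are 22 mm wide; open, the fingers measure 114 mm over their backs; the gripper's body (76 mm by 85 mm) begins 54 mm behind the grasp point. The pads swing forward as they close: fully open they stand 13 mm farther back than shut.
Start: joints at [1.088, 0.423, 1.63, -0, 1.089, -0.019], TCP at [0.28, 0.559, 0.253] pointing down, gripper open.
Joint ranges: [-3, 3], [-0.9, 2.11], [0.09, 2.58], [-1.31, 4.45], [0.11, 2.69], [-2.54, 2.54]. Speed limits (rad/s): [2.39, 2.39, 3.01, 3.14, 3.14, 3.14].

INTERFACE

Orientations are given as a rotation vector (axis times angle).
In Python, from rig import manip gives the robot as it stands. The module is installed in compiled form; this text tells all that it offers. Calls block until the motion is done:
- manip.move_to(position, orientation): joint-space move of the TCP to a pose.
- manip.servo_line(position, orientation=None, rate=0.15): straight line of the TCP; orientation=None keeps the orientation; rate is the mean speed in m/s.
- manip.set_joints(angles): joint-space move.
- manip.command_gripper(opening, f_grip=None): finger opening in m; f_grip is the grip in N (None keeps the last); returns when the fingers have stopped.
- manip.hold(seconds).
- manip.solve_ik(position, orientation): joint angles nearest the present ones, or None.
- manip.camera(name): name is "scene" or "top" or "wrist"; returns a dict with "image" (420x560x3 uint8, red, green, blue), "fx", "fy", "cx", "cy" (pixels), "cam_to_world" (4x4, takes a point from camera to world coordinates); the wrist camera has in their place "mount" (4x4, takes a point from camera to tool coordinates, whose origin is the TCP and whose axes are the tool frame's). Camera axes: x right, y down, z forward; pixel columns grow to the right and rows downward; lengths in m; the calibration is good to about 2 mm. A picture is of the moment at which its call begins: read the wrist's pose just before it. There is no depth.
A pose or a line that the arm cannot do raises manip.IKError and nothing moves.
- manip.sign_off(): hands the job in, once; it reports no verdict.
Readings, each from a call of its own:
- manip.get_time(): time.
- manip.get_joint_positions(): joint angles.
- manip.get_joint_vel(): joint speeds.
- manip.get_tau(): joint torques, N m.
- manip.get_position(): TCP position.
- manip.get_ee_rot(): TCP orientation.
- manip.get_contact_force(): force on the tool from outside, world axes, zero at the start.
- manip.get_torque(): the same for the moment, N m.
- manip.get_width(): finger opening in m.
Only numpy, scipy, OpenCV 4.12 (cv2) and the standard library are available. Lean on these libraries where they do the work, as an engineer would, in place of code of your own. Each camera call takes 0.05 s, during which the arm holds its last target. There are 200 camera calls.

## Working session

There is one attempt and no reset: what is moved stays moved. The work goes in short steps, each a Python script; the robot and the scene stay as the last script left them, time stands still between calls to the robot, and variables do not carry over. Pictures are saved under pics/ and viewed, about 12 in all and at most 16, crops included, and the job is handed in when it is done.

```bash
mkdir -p pics
python3 - <<'E'
from rig import manip
import cv2,numpy as np
for n in("top","scene"):
    c=manip.camera(n); cv2.imwrite(f"pics/{n}0.png",c["image"][:,:,::-1])
    print(n,c["fx"],c["fy"],c["cx"],c["cy"]);print(np.round(c["cam_to_world"],4).tolist())
c=manip.camera("wrist");print(np.round(c["mount"],4).tolist(),c["fx"])
print(manip.get_time(),manip.get_position(),manip.get_ee_rot())
E
```

```text
top 509.26659242180153 509.26659242180153 277.8837825424037 220.88542355703743
[[0.0258, -0.9899, 0.1392, 0.3156], [-0.9994, -0.0284, -0.0172, -0.0462], [0.021, -0.1387, -0.9901, 1.4574], [0.0, 0.0, 0.0, 1.0]]
scene 482.30293940913566 482.30293940913566 283.04614699877794 213.45113957387457
[[0.6982, -0.4319, 0.5709, -0.1388], [-0.7159, -0.419, 0.5585, -0.6951], [-0.002, -0.7987, -0.6018, 0.7324], [0.0, 0.0, 0.0, 1.0]]
[[0.0002, -0.3131, 0.9497, -0.121], [1.0, -0.0008, -0.0004, -0.0004], [0.0009, 0.9497, 0.3131, -0.0803], [0.0, 0.0, 0.0, 1.0]] 297.5267094028623
0.15 [0.27939117 0.55862852 0.25270356] [ 0.36278846  1.54033042 -0.36464135]
```

View pics/top0.png

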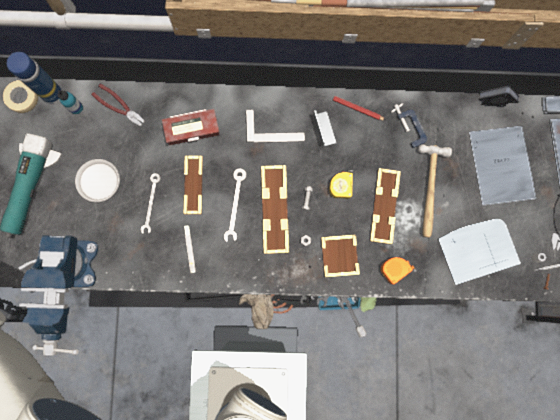

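View pics/scene0.png

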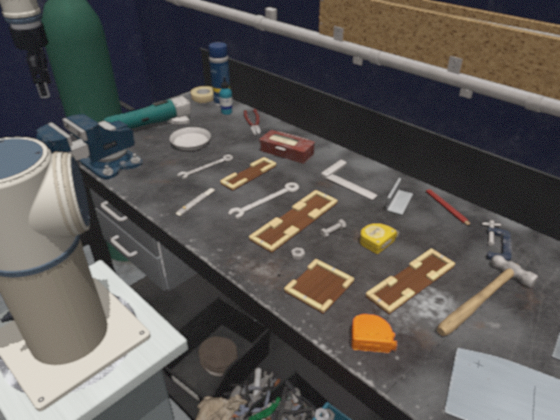

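The top view shows these candidates:
- **Larger spanner:** (235,205). **Smaller spanner:** (151,203). The short spanner at (308,197) is a decoy.
- **Tape measure:** the yellow one at (342,185), not the orange one at (397,270).
- **Soapstone holder:** the pale bar at (190,248). The white square at (275,130), the pale block at (325,128) and the red pencil at (358,108) are not meant.
- **Holders:** long (275,209), medium (386,206), square (340,256), narrow (193,185).

I'll measure these by mask and check them in a crop.

```bash
cat > h.py <<'E'
from rig import manip
import cv2,numpy as np
from scipy.spatial.transform import Rotation as Ro
def cast(c,T,uv,z):
    uv=np.asarray(uv,float).reshape(-1,2)
    d=np.c_[(uv[:,0]-c["cx"])/c["fx"],(uv[:,1]-c["cy"])/c["fy"],np.ones(len(uv))]@T[:3,:3].T
    return (T[:3,3]+d*((z-T[2,3])/d[:,2])[:,None])[:,:2]
def project(c,T,p):
    q=(np.asarray(p)-T[:3,3])@T[:3,:3]
    return [q[0]/q[2]*c["fx"]+c["cx"],q[1]/q[2]*c["fy"]+c["cy"]]
def rect(P):
    """centre, (short,long), yaw of long axis (rad, from world x, in [0,pi))"""
    (cx,cy),_,_=r=cv2.minAreaRect((P*1000).astype(np.float32))
    b=cv2.boxPoints(r); e=[b[1]-b[0],b[2]-b[1]]; n=[np.linalg.norm(v) for v in e]
    l=e[int(np.argmax(n))]
    return np.array([cx,cy])/1000,(min(n),max(n)),np.arctan2(l[1],l[0])%np.pi
def comp(mask,uv):
    """contour nearest to pixel uv"""
    cs,_=cv2.findContours(mask.astype(np.uint8),cv2.RETR_EXTERNAL,cv2.CHAIN_APPROX_NONE)
    cs=[k for k in cs if cv2.contourArea(k)>30]
    return max(cs,key=lambda k:cv2.pointPolygonTest(k,(float(uv[0]),float(uv[1])),True))
def masks(im,S):
    big=cv2.resize(im,None,fx=S,fy=S,interpolation=cv2.INTER_CUBIC)
    hsv=cv2.cvtColor(big,cv2.COLOR_RGB2HSV).astype(int);h,s,v=hsv[...,0],hsv[...,1],hsv[...,2]
    light=(v>125)
    wood=light|((s>90)&(h<15)&(v>40))
    yel=(s>120)&(v>120)&(h>20)&(h<35)
    return big,light,wood,yel
def ori(yaw):
    """tool pointing down, jaws opening along world direction yaw"""
    y=np.array([np.cos(yaw),np.sin(yaw),0]);x=np.array([0,0,-1.])
    return Ro.from_matrix(np.c_[x,y,np.cross(x,y)]).as_rotvec()
E
cat > m.py <<'E'
from h import *
S=4
c=manip.camera("top");big,light,wood,yel=masks(c["image"],S);T=c["cam_to_world"]
items=dict(s17=(235,205,light,.0075),s13=(151,203,light,.0065),soap=(190,248,light,.008),tape=(342,185,yel,.03),
 long=(275,209,wood,.013),medium=(386,206,wood,.013),square=(340,256,wood,.013),narrow=(193,185,wood,.013))
vis=big.copy()
for n,(u,v,m,z) in items.items():
    k=comp(m,(u*S,v*S)); cv2.drawContours(vis,[k],-1,(255,0,255),1)
    P=cast(c,T,(k.reshape(-1,2)+.5)/S-.5,z); ce,sz,yaw=rect(P)
    print(n,np.round(ce,4),np.round(sz,1),round(np.degrees(yaw),1))
cv2.imwrite("pics/top1.png",cv2.resize(vis[140*S:290*S,135*S:435*S],(800,400),interpolation=cv2.INTER_AREA)[:,:,::-1])
E
python3 m.py
```

```text
s17 [0.5399 0.0886] [123.1 276.4] 173.8
s13 [0.5611 0.2974] [ 32.9 182. ] 172.9
soap [0.433  0.1785] [ 22.  140.7] 9.9
tape [ 0.6278 -0.2485] [65.2 75.3] 178.8
long [ 0.5545 -0.0609] [ 76.7 260.7] 3.3
medium [ 0.5626 -0.4257] [160.8 231.6] 173.6
square [ 0.4245 -0.251 ] [103.3 119.5] 6.1
narrow [0.6072 0.2116] [131.8 203.6] 179.1
```

View pics/top1.png

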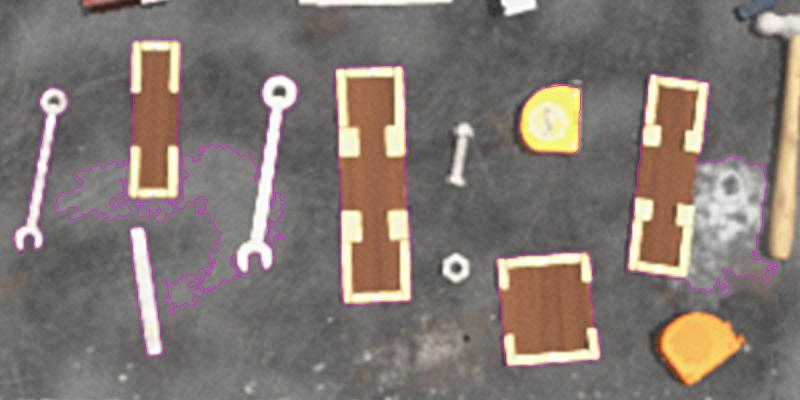

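The crop confirms the choices. The light threshold leaks into bench stains near s17, narrow and medium, so I'll tighten the masks and check that the arm can reach every pose.

```bash
python3 - <<'E'
s=open('h.py').read()
s=s.replace("light=(v>125)","light=(v>170)").replace("wood=light|((s>90)&(h<15)&(v>40))","wood=((s>90)&(h<15)&(v>40))|((s>50)&(v>120)&(h>10)&(h<35))")
open('h.py','w').write(s)
E
cat >> m.py <<'E'
q=np.array(manip.get_joint_positions())
for n,xy,yaw in (("s17",(.54,.09),-6),("s13",(.561,.297),-7),("soap",(.433,.1785),10),("tape",(.628,-.2485),-1),("long",(.5545,-.061),3.3),("med",(.5626,-.4257),-8),("sq",(.4245,-.251),6),("nar",(.607,.21),0)):
    for f in (90,-90):
        print(n,f,[None if (j:=manip.solve_ik([*xy,z],ori(np.radians(yaw+f)))) is None else np.round(j,2).tolist() for z in (.02,.15)])
E
python3 m.py
```

```text
s17 [0.5634 0.0546] [ 38.6 219.1] 173.7
s13 [0.5613 0.2977] [ 29.9 179.1] 173.5
soap [0.4328 0.1786] [ 17.2 138. ] 11.0
tape [ 0.6281 -0.2484] [65.  75.9] 178.3
long [ 0.5545 -0.0608] [ 76.3 259.6] 3.4
medium [ 0.5728 -0.3804] [ 68.6 220.8] 173.5
square [ 0.4251 -0.2505] [102.9 118.1] 6.0
narrow [0.6186 0.1776] [ 55.7 175. ] 1.7
s17 90 [[0.14, 0.68, 1.9, -0.0, 0.56, -1.32], [0.14, 0.46, 1.87, -0.0, 0.81, -1.32]]
s17 -90 [[0.14, 0.68, 1.9, 0.0, 0.56, 1.82], [0.14, 0.46, 1.87, 0.0, 0.81, 1.82]]
s13 90 [[0.47, 0.76, 1.7, -0.0, 0.69, -0.98], [0.47, 0.56, 1.67, -0.0, 0.91, -0.98]]
s13 -90 [[0.47, 0.76, 1.7, -0.0, 0.69, 2.16], [0.47, 0.56, 1.67, 0.0, 0.91, 2.16]]
soap 90 [[0.37, 0.62, 2.07, -0.0, 0.45, -1.38], [0.37, 0.36, 2.04, -0.0, 0.74, -1.38]]
soap -90 [[0.37, 0.62, 2.07, -0.0, 0.45, 1.76], [0.37, 0.36, 2.04, -0.0, 0.74, 1.76]]
tape 90 [[-0.39, 0.79, 1.6, -0.0, 0.75, -1.95], [-0.39, 0.61, 1.57, -0.0, 0.95, -1.95]]
tape -90 [[-0.39, 0.79, 1.6, 0.0, 0.75, 1.19], [-0.39, 0.61, 1.57, 0.0, 0.95, 1.19]]
long 90 [[-0.13, 0.69, 1.88, -0.0, 0.58, -1.76], [-0.13, 0.47, 1.85, -0.0, 0.83, -1.76]]
long -90 [[-0.13, 0.69, 1.88, -0.0, 0.58, 1.38], [-0.13, 0.47, 1.85, -0.0, 0.83, 1.38]]
med 90 [[-0.66, 0.83, 1.52, 0.0, 0.79, -2.1], [-0.66, 0.65, 1.5, 0.0, 0.99, -2.1]]
med -90 [[-0.66, 0.83, 1.52, -0.0, 0.79, 1.05], [-0.66, 0.65, 1.5, -0.0, 0.99, 1.05]]
sq 90 [[-0.56, 0.64, 2.02, -0.0, 0.48, -2.23], [-0.56, 0.39, 1.99, -0.0, 0.76, -2.23]]
sq -90 [[-0.56, 0.64, 2.02, 0.0, 0.48, 0.91], [-0.56, 0.39, 1.99, 0.0, 0.76, 0.91]]
nar 90 [[0.31, 0.76, 1.68, -0.0, 0.7, -1.26], [0.31, 0.57, 1.65, -0.0, 0.92, -1.26]]
nar -90 [[0.31, 0.76, 1.68, -0.0, 0.7, 1.89], [0.31, 0.57, 1.65, -0.0, 0.92, 1.89]]
```

View pics/top1.png

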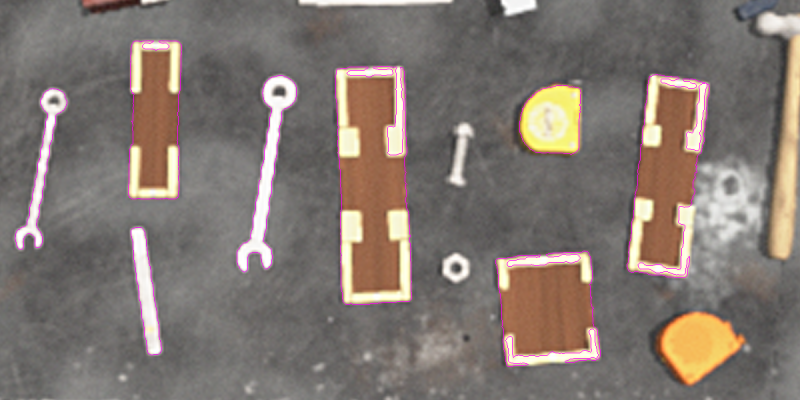

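All dimensions now match the description, with only slight edge bloat. I'll hover over the larger spanner and take a wrist view.

```bash
cat >> h.py <<'E'
def wrist():
    p=manip.get_position();r=manip.get_ee_rot();c=manip.camera("wrist")
    T=np.eye(4);T[:3,:3]=Ro.from_rotvec(r).as_matrix();T[:3,3]=p
    return c,T@c["mount"]
def wmeasure(c,T,xyz,kind,S=2,vis=None):
    big,light,wood,yel=masks(c["image"],S)
    m=dict(light=light,wood=wood,yel=yel)[kind]
    k=comp(m,np.array(project(c,T,xyz))*S)
    if vis is not None: cv2.drawContours(vis,[k],-1,(255,0,255),1)
    ce,sz,yaw=rect(cast(c,T,(k.reshape(-1,2)+.5)/S-.5,xyz[2]))
    return np.round(ce,4),np.round(sz,1),round(np.degrees(yaw),1)
E
python3 - <<'E'
from h import *
manip.move_to([.5634,.0546,.2],ori(np.radians(173.7-90)))
c,T=wrist();vis=cv2.resize(c["image"],None,fx=2,fy=2,interpolation=cv2.INTER_CUBIC)
for n,p,k in (("s17",(.5634,.0546,.0075),"light"),("long",(.5545,-.0608,.013),"wood"),("narrow",(.6186,.1776,.013),"wood"),("soap",(.4328,.1786,.008),"light")):
    print(n,wmeasure(c,T,p,k,vis=vis))
cv2.imwrite("pics/w1.png",cv2.resize(vis,(784,588))[:,:,::-1]);print(manip.get_time(),manip.get_position(),manip.get_width())
E
```

```text
s17 (array([0.5626, 0.0548]), array([ 36.2, 216. ], dtype=float32), np.float32(173.3))
long (array([ 0.5545, -0.0587]), array([ 74.6, 254.9], dtype=float32), np.float32(3.3))
narrow (array([0.6177, 0.1772]), array([ 53. , 172.8], dtype=float32), np.float32(1.8))
soap (array([0.4841, 0.1886]), array([11.1, 28.5], dtype=float32), np.float32(10.6))
2.3833 [0.56342938 0.05540158 0.20007545] 0.08543110514056872
```

View pics/w1.png

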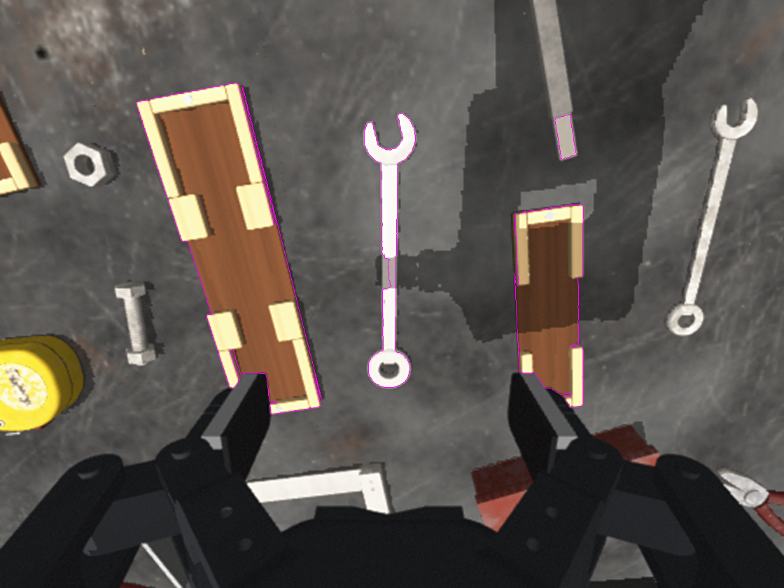

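The wrist measurements agree with the top camera to about 2 mm. The spanner shank is at about (389,210) in the picture, clear between the fingers. Now I'll pick up the larger spanner.

```bash
cat >> h.py <<'E'
def st(tag): print(tag,"t",round(manip.get_time(),1),"w",round(manip.get_width(),4),"F",np.round(manip.get_contact_force(),1),"z",round(manip.get_position()[2],4))
def pick(xy,yaw,z,opening,closed,f=50,zh=.2):
    """yaw deg of long axis (about 0 or 180); jaws across it"""
    o=ori(np.radians(yaw+(90 if yaw<90 else -90)))
    manip.command_gripper(opening); manip.move_to([*xy,.1],o)
    manip.servo_line([*xy,z+.02],rate=.2);manip.servo_line([*xy,z],rate=.05);st("down")
    manip.command_gripper(closed,f);st("closed")
    manip.servo_line([*xy,z+.02],rate=.1);manip.servo_line([*xy,.15],rate=.25);st("up")
def place(xy,yaw,z,opening):
    o=ori(np.radians(yaw+(90 if yaw<90 else -90)))
    manip.move_to([*xy,.13],o);manip.servo_line([*xy,z+.02],rate=.2);manip.servo_line([*xy,z],rate=.04);st("at place")
    manip.command_gripper(opening);st("open")
    manip.servo_line([*xy,z+.03],rate=.08);manip.servo_line([*xy,.2],rate=.3)
E
python3 - <<'E'
from h import *
pick((.5628,.0547),173.5,.0235,.05,.0)
c,T=wrist();cv2.imwrite("pics/w2.png",c["image"][:,:,::-1])
E
```

```text
down t 4.3 w 0.0504 F [0.1 0.3 0.3] z 0.0232
closed t 4.7 w 0.0105 F [-0.5 -0.8  4.1] z 0.0238
up t 5.7 w 0.0103 F [ 0.1  0.2 -1.4] z 0.1492
```

View pics/w2.png

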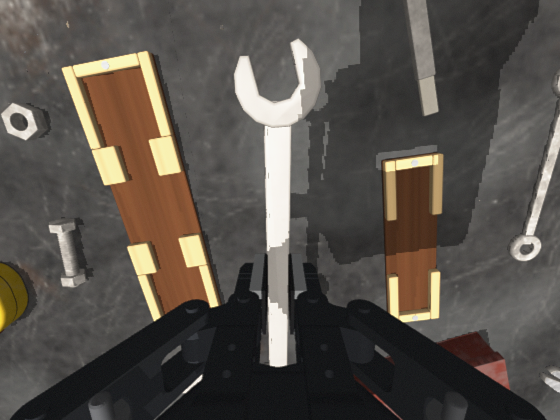

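The larger spanner is held straight at its middle, with the jaw end at (278,85). Next I'll place it, then look from the hover pose.

Run:
```python
from h import *
place((.5552,-.0605),3.4,.0292,.05)
c,T=wrist();cv2.imwrite("pics/w3.png",c["image"][:,:,::-1]);st("end")
print(wmeasure(c,T,(.5552,-.0605,.0125),"light"))
```

```text
at place t 7.4 w 0.0106 F [-0.1 -0.2 -1.3] z 0.029
open t 7.9 w 0.0501 F [ 0.4 -0.3 -0.2] z 0.0293
end t 9.1 w 0.0499 F [ 0.5  0.5 -0.5] z 0.1992
(array([ 0.5545, -0.0613]), array([ 36.1, 216.4], dtype=float32), np.float32(3.3))
```

View pics/w3.png

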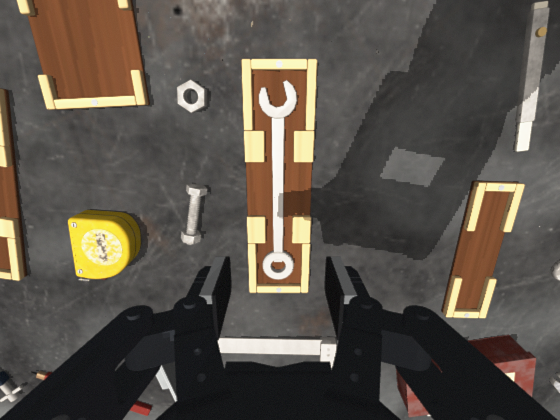

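The larger spanner lies well inside the long holder. The wrist camera puts it at (.5545,-.0613), 3.3°. Time is plentiful, so I'll refine the rest from two hovers.

Run:
```python
from h import *
for hov,L in (((.57,-.38,.22),[("medium",(.5735,-.3815,.013),"wood"),("tape",(.628,-.2484,.03),"yel")]),((.43,-.25,.22),[("square",(.426,-.251,.013),"wood"),("tape",(.628,-.2484,.03),"yel")]),
   ((.44,.18,.25),[("soap",(.4328,.1786,.008),"light"),("narrow",(.6186,.1776,.013),"wood")]),((.5613,.297,.22),[("s13",(.5613,.2977,.0065),"light"),("narrow",(.6186,.1776,.013),"wood")])):
    manip.move_to(hov,ori(np.pi/2));c,T=wrist();vis=cv2.resize(c["image"],None,fx=2,fy=2)
    for n,p,k in L: print(n,wmeasure(c,T,p,k,vis=vis), 'cam',np.round(T[:2,3],3))
    globals().setdefault("V",[]).append(cv2.resize(vis,(400,300)))
cv2.imwrite("pics/w4.png",np.vstack([np.hstack(V[:2]),np.hstack(V[2:])])[:,:,::-1]);st("end")
```

```text
medium (array([ 0.5731, -0.3795]), array([ 64.5, 216.1], dtype=float32), np.float32(173.5)) cam [ 0.49  -0.379]
tape (array([ 0.6273, -0.2506]), array([67. , 72.9], dtype=float32), np.float32(179.9)) cam [ 0.49  -0.379]
square (array([ 0.4249, -0.2501]), array([ 99.5, 114.9], dtype=float32), np.float32(5.9)) cam [ 0.351 -0.251]
tape (array([ 0.6198, -0.2485]), array([62.6, 90.4], dtype=float32), np.float32(178.6)) cam [ 0.351 -0.251]
soap (array([0.4319, 0.1792]), array([ 14.7, 134.9], dtype=float32), np.float32(10.7)) cam [0.36  0.179]
narrow (array([0.616 , 0.1782]), array([ 51.7, 176.8], dtype=float32), np.float32(1.7)) cam [0.36  0.179]
s13 (array([0.5606, 0.2979]), array([ 27.5, 177.8], dtype=float32), np.float32(173.4)) cam [0.48  0.296]
narrow (array([0.6177, 0.1797]), array([ 53.8, 172.9], dtype=float32), np.float32(1.6)) cam [0.48  0.296]
end t 13.6 w 0.0499 F [-0.   0.7  0.2] z 0.2199
```

View pics/w4.png

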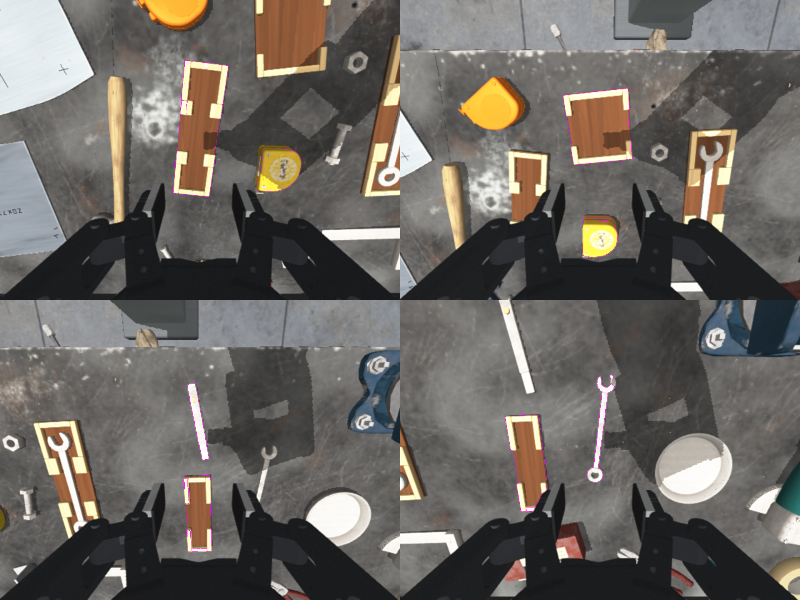

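Everything is consistent across the views. Now I'll move the smaller spanner into the medium holder and the soapstone holder into the narrow one.

Run:
```python
from h import *
pick((.5608,.2979),173.4,.0235,.05,0.)
if manip.get_width()>.006:
    place((.5735,-.380),173.5,.0292,.05)
    c,T=wrist();print(wmeasure(c,T,(.5735,-.38,.0115),"light"));V=[c["image"]]
    pick((.4319,.1791),10.7,.0245,.05,0.,f=40)
    if manip.get_width()>.008:
        place((.618,.1782),1.7,.0302,.05)
        c,T=wrist();print(wmeasure(c,T,(.618,.1782,.013),"light"));V.append(c["image"])
    cv2.imwrite("pics/w5.png",cv2.resize(np.hstack(V),(800,300))[:,:,::-1])
```

```text
down t 15.3 w 0.0501 F [ 0.7  0.1 -0.8] z 0.0232
closed t 15.8 w 0.0073 F [-1.4 -0.   3.1] z 0.0239
up t 16.7 w 0.0074 F [ 0.3  0.3 -1.4] z 0.1497
at place t 20.3 w 0.0076 F [-0.4  0.1 -1.2] z 0.0289
open t 20.8 w 0.0501 F [0.7 0.1 0.2] z 0.0293
(array([ 0.5726, -0.3809]), array([ 28.3, 177.8], dtype=float32), np.float32(173.0))
down t 25.3 w 0.05 F [0.3 0.4 0. ] z 0.0244
closed t 25.7 w 0.0129 F [-0.6 -0.3  4.6] z 0.0248
up t 26.6 w 0.0132 F [ 0.4 -0.  -0.9] z 0.1497
at place t 28.6 w 0.0128 F [0.2 0.1 0.1] z 0.0299
open t 29.1 w 0.05 F [ 0.1 -0.3 -0.2] z 0.0302
(array([0.6178, 0.1773]), array([ 13.9, 134. ], dtype=float32), np.float32(1.2))
```

View pics/w5.png

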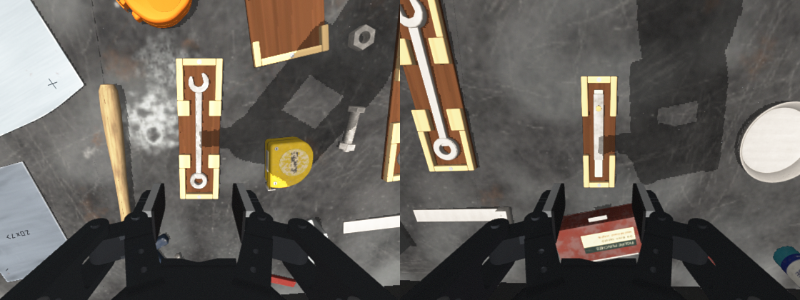

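Both went in and are in line. Next is a close view of the yellow tape measure.

Run:
```python
from h import *
manip.command_gripper(.085)
manip.move_to([.60,-.249,.18],ori(np.pi/2));c,T=wrist();vis=cv2.resize(c["image"],None,fx=2,fy=2)
for z in(.02,.032): print(wmeasure(c,T,(.628,-.249,z),"yel",vis=vis))
print(np.round(T[:3,3],3))
def mk(p,col): cv2.circle(vis,tuple(int(2*a) for a in project(c,T,p)),4,col,-1)
for sx in(-1,1):
  for sy in (-1,1): mk((.628+sx*.0395,-.249+sy*.032,.032),(255,0,0))
cv2.imwrite("pics/w6.png",vis[100:640,260:860,::-1])
st("")
```

```text
(array([ 0.6316, -0.2486]), array([64.4, 77.8], dtype=float32), np.float32(179.2))
(array([ 0.6268, -0.2486]), array([61.6, 74.5], dtype=float32), np.float32(179.2))
[ 0.52  -0.249  0.301]
 t 32.3 w 0.0854 F [-1.1  0.2  0.2] z 0.1801
```

View pics/w6.png

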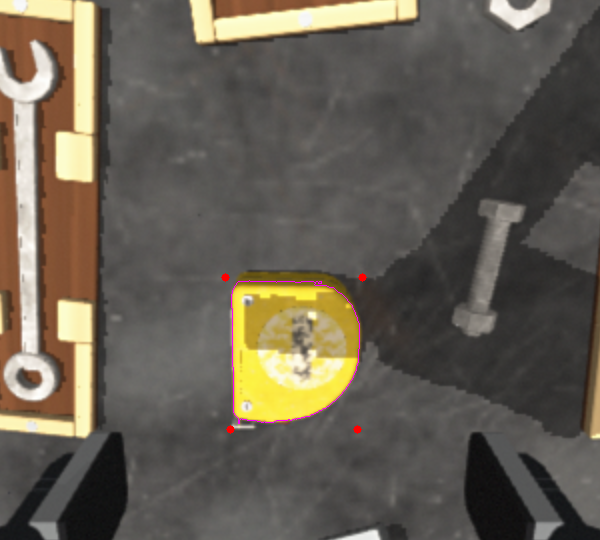

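The tape's case runs over rows 283–422 and columns 233–359 of the crop, with its hook at (245,427). Its long axis is along world x and its centre is at about (.629,-.2486). Picking and placing it now.

Run:
```python
from h import *
pick((.6290,-.2486),179.2,.024,.085,0.,f=70)
if manip.get_width()>.055:
    place((.4252,-.2502),5.9,.0295,.085)
    c,T=wrist();print(wmeasure(c,T,(.4252,-.2502,.037),"yel"))
    t=manip.camera("top");cv2.imwrite("pics/w7.png",c["image"][:,:,::-1])
st("end")
```

```text
down t 33.9 w 0.0851 F [-0.4 -0.6 -0. ] z 0.0237
closed t 34.3 w 0.0599 F [-0.  -1.   4.7] z 0.0247
up t 35.2 w 0.0599 F [-0.7  0.  -2.8] z 0.1491
at place t 37.2 w 0.0603 F [-1.2  1.1  4.2] z 0.0297
open t 37.6 w 0.0847 F [-0.5 -1.4  0.1] z 0.0294
(array([ 0.4233, -0.2508]), array([61.8, 75.3], dtype=float32), np.float32(6.3))
end t 38.9 w 0.085 F [-0.1  0.1  0.1] z 0.1986
```

View pics/w7.png

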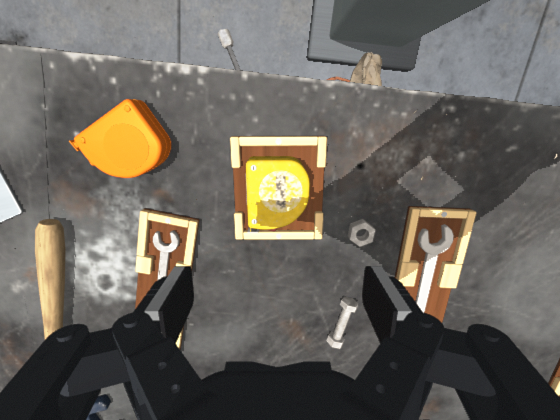

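The tape sits inside the square holder's rim, at about (280,192) in the wrist picture. I'll retreat and do a final check with the top camera.

Run:
```python
from h import *
manip.move_to([.45,.30,.3],ori(np.pi/2));manip.move_to([.28,.559,.27],ori(np.pi/2));manip.hold(.3)
S=4;c=manip.camera("top");big,light,wood,yel=masks(c["image"],S);T=c["cam_to_world"];vis=big.copy()
for n,h,m,z in(("s17",(.5552,-.0605),light,.0125),("s13",(.5735,-.38),light,.0115),("soap",(.618,.178),light,.013),("tape",(.4252,-.2502),yel,.035)):
    k=comp(m,np.array(project(c,T,(*h,z)))*S);ce,sz,y=rect(cast(c,T,(k.reshape(-1,2)+.5)/S-.5,z))
    print(n,np.round((ce-h)*1000,1),np.round(sz,1),round(np.degrees(y),1))
a=cv2.resize(vis[140*S:290*S,135*S:435*S],(800,400),interpolation=cv2.INTER_AREA)
cv2.imwrite("pics/top9.png",a[:,:,::-1]);st("")
```

```text
s17 [ 0.5 -1.7] [ 38.9 220.6] 3.4
s13 [-0.3 -1.6] [ 30.3 179.7] 173.6
soap [ 1.  -0.8] [ 18.2 138.3] 1.5
tape [-0.4 -0.5] [65.2 73.4] 5.9
 t 42.4 w 0.085 F [-0.2 -0.1 -0.2] z 0.2702
```

View pics/top9.png

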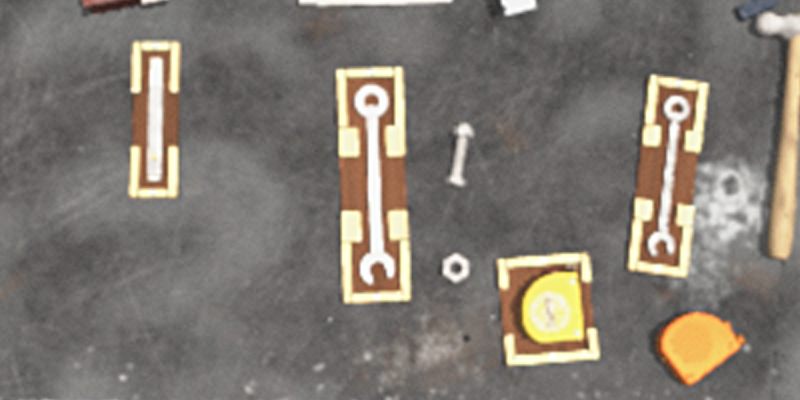

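All four tools lie in their holders, within 2 mm of centre and 0.5° of line. The arm is clear, so I'm handing the job in.

```bash
python3 -c "
from rig import manip
manip.sign_off();print(manip.get_time())"
```

```text
the job is handed in; nothing more can be done
the job is handed in; nothing more can be done
```

All four tools are in their matching holders and the job is handed in. At the last clock reading, just before hand-in, it stood at 42.4 s of the 115 s allowed. I picked each tool up once across its middle and laid it down in this order: larger spanner, smaller spanner, soapstone holder, tape measure. The orange tape, the short bolt and everything else were left alone.

- **Position:** the final top view, with the arm away, shows each tool inside its rim. Each is within about 2 mm of the recess centre and 0.5° of line. The wrist-camera checks after each placing agree to about 2 mm.
- **Forces:** the wrist force never read above about 5 N at the points I checked. One reading was that the tape pressed its holder floor with about 4 N as it was set down.
- **Not checked directly:** there is no depth measurement, so "flat on the floor" rests on the placing heights and on each tool's outline being its full size.
- **Rejected readings:** a few early mask measurements, from bench stains and the arm's shadow, were wrong. I dropped them and measured again. No final check failed or disagreed.

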